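# Press a nested stack of spring cups and hold the guarded lever

### The job

With the bench press still locked, nest the two loose steel spring cups upright into the cup standing on its seat, one inside the other and fully home, and let go of them. Then flip the lever's safety catch fully aside, pull the press lever down until its pad lies on the stack, and press it firmly there: finish while still holding the lever down. Leave everything else on the bench where it is.

Things in the scene. Friction and masses are not known exactly. Their poses are not given: they have to be found in the camera images.
- cup_a_mid (a point): Bare steel spring cup, one of the two loose ones. Open top, 46 high; upright collar 62 diameter over the top 14, tapering below it from 52 to a 34 foot; wall about 2.5, solid bottom 18 thick, 0.2 kg. This point: its centre, 23 above the underside; z up its axis. Nested home, each cup sits 18 above the one below, about 2 side play.
- cup_b_mid (a point): Bare steel spring cup, the other loose one. Open top, 46 high; upright collar 62 diameter over the top 14, tapering below it from 52 to a 34 foot; wall about 2.5, solid bottom 18 thick, 0.2 kg. This point: its centre, 23 above the underside; z up its axis. Nested home, each cup sits 18 above the one below, about 2 side play.
- cup_base_mid (a point): Bare steel spring cup, the one standing in the press seat's ring. Open top, 46 high; upright collar 62 diameter over the top 14, tapering below it from 52 to a 34 foot; wall about 2.5, solid bottom 18 thick, 0.2 kg. This point: its centre, 23 above the underside; z up its axis. Nested home, each cup sits 18 above the one below, about 2 side play.
- seat (a point): Seat of the grey bench press: top of its base plate, 10 above the bench, inside a low ring (44 inside, 6 high). Press frame: x from the seat back to the lever's pivot (away from the robot), y left, z up. Base plate 150 wide, from 60 in front to 190 behind. Lever pivot 135 behind, 110 above this point, axis along y. Bolted down; place and yaw vary.
- lever_bar (a point): Centre of the round black cross-bar (18 diameter, 120 long along the press's y) on the end of the lever, 220 from the pivot. A stem 16 wide joins its middle, so grip it about 35 left or right. It starts 335 above the bench, 46 behind the pivot; with the lever level it is 85 in front of the seat, 120 above the bench. z runs from the pivot along the stem, y along the bar.
- lever (a joint): Lever angle, rad: 0 upright (12 degrees back), grows as the bar is pulled to the robot and down; 1.78 is level, its pad flat on a stack of three nested cups; 2.05 is the stop with none. A spring returns it: about 2 N at the bar to start, 5 N when level, more to press the stack. With the catch across, it is blocked after about 0.05.
- pad (a point): Centre of the lever's flat round steel pad face, 68 diameter, 135 from the pivot and 28 off the stem's middle line; it faces the robot when the lever is up and faces down over the seat, 92 above the bench, when the lever is level.
- catch_tab (a point): Top of the catch's upright thumb tab: dark steel plate 22 wide along the press's x, 8 thick along y, 45 high, left in front of the lever; 227 above the bench, 70 behind and 50 left of the seat. Push it to the left (press +y), over and down, to flip the catch. It turns about catch_pivot, radius 47.
- catch_pivot (a point): Point on the catch's pivot axis straight below the upright tab, 180 above the bench, fixed to the press with the seat's axes; the axis runs along the press's x. From here the pivot rod (12 thick) runs back 61 to a 70 long dark bar, which lies to the right across the front of the lever stem and blocks it.
- catch (a joint): Catch angle, rad: 0 with its bar across the lever and tab upright, grows as the tab goes over to the left; 1.5 is the stop, tab pointing left and bar upright, lever free. Friction keeps it where it is left (about 1 N at the tab).
- cup_a: The same loose cup as cup_a_mid; origin under its foot.
- cup_b: The same loose cup as cup_b_mid; origin under its foot.
- bearing_ring: Bystander: steel bearing ring, open right through, 72 outside, 52 inside, 24 high; origin under its centre. Not a cup.
- bolt_jar: Bystander: clear jar with a steel cap, 60 diameter, 60 high; origin under its centre.
- screwdriver: Bystander: yellow-handled screwdriver lying along its x, 200 long, 26 high; origin under its centre.
- wrench: Bystander: steel spanner lying along its x, 180 long, 8 high; origin under its centre.
- spray_can: Bystander: blue spray can, 64 diameter, 190 high; origin under its centre.
- oil_bottle: Bystander: grey oil bottle, 70 diameter, 200 high; origin under its centre.
- socket: Bystander: upright steel socket, 28 diameter, 50 high; origin under its centre.
There are look-alikes about, which are no part of the job. What is shaped like the cup_a but orange, red or yellow is not meant.

How it is judged:
By the outcome, as a careful person would: the job done as asked, in the order asked, and still so for the second after the job is handed in, while the arm keeps its last pose, push and grip.
It also fails if it takes over 72 s, if anything falls off the work surface, if the arm or the gripper's body presses on something with over 40 N, if the wrist force passes 120 N, or if a joint passes its speed limit or range.

### The arm

A 6-joint arm with a two-finger parallel gripper is mounted at the origin on the work surface. World frame = base frame: x ahead of the robot, y to its left, z up, the work surface at z = 0. Lengths are in mm, angles in rad, forces in N, time in s.
With the tool pointing down it reaches from about 425 to 950 mm from the base axis. Payload 14.7 kg.
Tool frame: the origin (TCP) lies between the finger pads; the fingertips stand 11 mm ahead of it and the grasp point (between the pads) lies 8 mm behind it (tips_ahead is the distance from the TCP to the fingertips, in mm); z points along the fingers, y is the direction in which the jaws open and shut (so a half turn about z gives the same grasp; the last joint's range is limited). The gripper opens to 85 mm and grips with 20 to 120 N. Pads are 22 mm wide; open, the fingers measure 114 mm over their backs; the gripper's body (76 mm by 85 mm) begins 54 mm behind the grasp point. The pads swing forward as they close: fully open they stand 13 mm farther back than shut.
Start: joints at [1.19, 0.48, 1.596, -0, 1.065, -0.047], TCP at [212.939, 614.125, 242.297] pointing down, gripper open.
Joint ranges: [-2.75, 2.75], [-0.82, 2.05], [0.23, 2.67], [-1.56, 4.7], [0.09, 2.69], [-2.92, 2.92]. Speed limits (rad/s): [1.89, 1.89, 2.39, 3.01, 3.01, 3.01].

### API

Orientations are given as a unit quaternion [w, x, y, z].
In Python, from rig import * gives the robot as it stands.
- The arm moves only by the tool arm_command, never from a script. Its argument "targets" is a list that holds one entry, the list of rows, each a list of 6 numbers: the shift along the tool's x, y, z in units of 0.3 m (1.0 is 0.3 m), then the turn, a rotation vector about the tool's x, y, z in units of 90 degrees (1.0 is 90 degrees). A call has 1 to 5 rows; each row is the pose to reach, as a shift and turn from the pose commanded when the call began, along the tool's axes at that moment; what a row does not reach only later rows make up. A row lasts 1/10 s, in which the tool goes at most 50 mm and 8.59 degrees, less where a joint would pass 70% of its speed; a pose out of reach is approached as far as the arm can. A call with a number of a shift or a turn outside -1 to 1 is refused whole. A call with a gripper value outside its range is refused whole. "gripper" is the opening in per cent of the stroke, from 0 (shut) to 100 (fully open), set as the call begins (left out, the last holds). The fingers move at their own pace and stop on an object; "squeeze" is the grip in N (left out, the last holds). Time passes only in rows, so rows that repeat a pose let the fingers close. It gives the time, the measured TCP pose, the force and the opening at its end, in the units of the state.
- get_obs(): the state, without advancing time (a new reading comes with each control period).
- capture(name): name is "scene" or "top" or "wrist"; returns the picture (400x640x3 uint8, blue, green, red); there is no depth.
- get_calibration(name): a dict with "fx", "fy", "cx", "cy" (pixels), "k1" (the pictures are not rectified: a ray, as slopes to the right and down, at radius r is drawn at 1 + k1 r^2 times it, then the intrinsics apply), "xyz" and "orientation" of the camera in the world; the wrist camera has in their place "tool_from_camera" (4x4, takes a point from camera to tool coordinates, whose origin is the TCP and whose axes are the flange's). Camera axes: x right, y down, z forward; pixel columns grow to the right and rows downward; lengths in mm; the calibration is good to about 2 mm. A picture is of the moment at which its call begins: read the wrist's pose just before it. get_calibration takes no time and is no camera call.
- sign_off(): hands the job in, once; it reports no verdict.
The state is a dict: "time_s": time; "joint_positions": joint angles; "joint_vel": joint speeds; "joint_efforts": joint torques, N m; "eef_pos": TCP position; "tool_rot": TCP orientation; "wrist_force": force on the tool from outside, world axes, zero at the start; "torque": the same for the moment, N m; "grip_width": opening from 0.0 (shut) to 1.0 (fully open).
Only numpy, scipy, OpenCV 4.12 (cv2) and the standard library are available. Lean on these libraries where they do the work, as an engineer would, in place of code of your own. Each camera call takes 0.05 s, during which the arm holds its last target. There are 200 camera calls.

## Working session

There is one attempt and no reset: what is moved stays moved. The work goes in short steps, Python scripts to look and compute and a tool call to move; the robot and the scene stay as the last step left them, time stands still between calls to the robot, and variables do not carry over. Pictures are saved under pics/ and viewed, about 8 in all and at most 12, crops included, and the job is handed in when it is done.

Besides the shell and the picture viewer there is one more tool, called after ">>>" in YAML: its name, and indented under it one key for each argument. arm_command: Moves the arm, as the interface text tells. Shifts and turns lie within -1 to 1; 1 stands for 0.3 m of shift or 90 degrees of turn. Its arguments: {"type":"object","properties":{"targets":{"type":"array"},"gripper":{"type":"number"},"squeeze":{"type":"number"}},"required":["targets"]}

```bash
mkdir -p pics; cat > h.py <<'E'
from rig import *
import numpy as np, cv2
from scipy.spatial.transform import Rotation as R
def q2R(q): return R.from_quat([q[1],q[2],q[3],q[0]]).as_matrix()
def cam(name,obs=None):
    c=get_calibration(name)
    if name=='wrist':
        o=obs or get_obs(); T=np.array(c['tool_from_camera']); Rt=q2R(o['tool_rot'])
        return c,Rt@T[:3,:3],Rt@T[:3,3]+np.array(o['eef_pos'])
    return c,q2R(c['orientation']),np.array(c['xyz'])
def ray(name,u,v,obs=None):
    c,Rm,p=cam(name,obs); x=np.array([(u-c['cx'])/c['fx'],(v-c['cy'])/c['fy']]); y=x.copy()
    for _ in range(20): y=x/(1+c['k1']*(y@y))
    d=Rm@np.array([y[0],y[1],1]); return p,d/np.linalg.norm(d)
def onz(name,u,v,z,obs=None):
    p,d=ray(name,u,v,obs); return p+d*(z-p[2])/d[2]
def proj(name,P,obs=None):
    c,Rm,p=cam(name,obs); q=Rm.T@(np.array(P,float)-p); x=q[:2]/q[2]; s=1+c['k1']*(x@x)
    return np.array([c['cx']+c['fx']*x[0]*s,c['cy']+c['fy']*x[1]*s])
def st():
    o=get_obs(); print(o['time_s'],np.round(o['eef_pos'],1),np.round(o['tool_rot'],4),np.round(o['wrist_force'],1),o['grip_width'],np.round(o['joint_positions'],3)); return o
def shot(name,f):
    o=get_obs(); im=capture(name); cv2.imwrite(f'pics/{f}.png',im); return im,o
def plan(pos,Rd):
    """shift in tool units and rotvec units from current pose"""
    o=get_obs(); Rt=q2R(o['tool_rot']); s=Rt.T@(np.array(pos)-np.array(o['eef_pos']))/300
    r=R.from_matrix(Rt.T@Rd).as_rotvec()/(np.pi/2); return np.round(np.r_[s,r],4)
E
python3 - <<'E'
from h import *
a,_=shot('scene','s0'); b,_=shot('top','t0'); st()
for n in('scene','top','wrist'): print(n,get_calibration(n))
E
```

```text
0.1 [212.8 613.8 241.7] [-1.000e-04  1.661e-01  9.861e-01 -5.000e-04] [ 0.  -0.1  0.2] 0.9988840974361797 [ 1.19   0.481  1.597 -0.     1.065 -0.047]
scene {'fx': 383.98450828665216, 'fy': 383.98450828665216, 'cx': 321.7914970351857, 'cy': 195.92591634638148, 'k1': 0.030520034516523072, 'xyz': array([ 977.99672684,  382.20859613, 1079.49571225]), 'orientation': array([-0.1256178 ,  0.40893757,  0.86254422, -0.27019938])}
top {'fx': 403.70947821605034, 'fy': 403.70947821605034, 'cx': 316.4824156886298, 'cy': 206.66736186533487, 'k1': 0.0022665456226381594, 'xyz': array([ 452.44562138,   12.17195141, 1355.86415668]), 'orientation': array([ 0.02113677, -0.69863008,  0.71477021, -0.02393333])}
wrist {'fx': 319.44350271303705, 'fy': 319.44350271303705, 'cx': 317.40187156023836, 'cy': 198.8998331883385, 'k1': -0.04467342277687921, 'tool_from_camera': array([[ 1.06161695e-03, -9.63877198e-01, -2.66344926e-01,
         6.76312956e+01],
       [ 9.99999332e-01,  9.01425071e-04,  7.23697531e-04,
         8.16981777e-01],
       [-4.57465555e-04, -2.66345516e-01,  9.63877511e-01,
        -1.30867377e+02],
       [ 0.00000000e+00,  0.00000000e+00,  0.00000000e+00,
         1.00000000e+00]])}
```

View pics/s0.png

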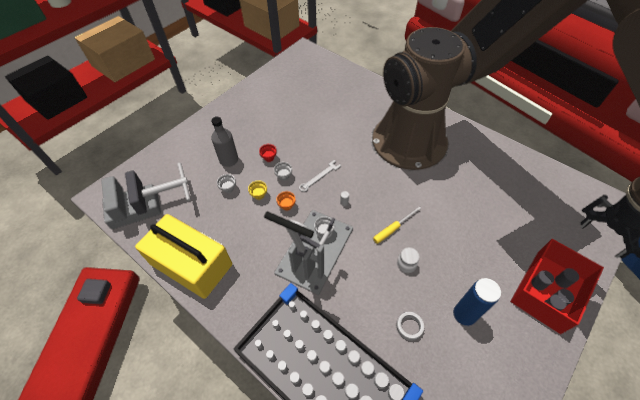

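View pics/t0.png

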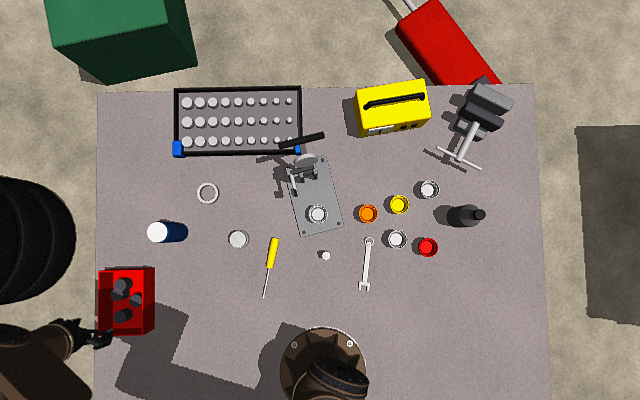

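Candidate cups by top-view pixel: (397,239) and (428,189) are bare steel. (368,213) is orange, (399,204) yellow and (427,247) red, so those are look-alikes. (207,193) is the bearing ring and (238,239) the jar. The base cup is at (317,214). I'll confirm in an enlarged crop while measuring.

```bash
python3 - <<'E'
from h import *
a=cv2.imread('pics/s0.png'); b=cv2.imread('pics/t0.png')
ct=cv2.resize(b[145:265,275:445],None,fx=4.6,fy=4.6,interpolation=cv2.INTER_CUBIC)
cs=cv2.resize(a[140:300,200:370],None,fx=2.35,fy=2.35,interpolation=cv2.INTER_CUBIC)
cv2.imwrite('pics/ct.png',ct)
print(ct.shape)
def bright(im,c,r,t):
    g=im.min(2); m=np.zeros(g.shape,np.uint8); cv2.circle(m,c,r,255,-1)
    m&=(g>t).astype(np.uint8)*255
    cs,_=cv2.findContours(m,cv2.RETR_EXTERNAL,cv2.CHAIN_APPROX_NONE); 
    k=cv2.convexHull(np.vstack([x for x in cs if len(x)>4])); return cv2.fitEllipse(k)
for nm,im,n,c,z in [('A',b,'top',(397,239),46),('B',b,'top',(428,189),46),('base',b,'top',(317,214),56),('A',a,'scene',(284,171),46),('B',a,'scene',(227,183),46),('base',a,'scene',(324,229),56)]:
  for t in (165,185):
    e=bright(im,c,15,t); print(nm,n,t,np.round(e[0],1),np.round(e[1],1),np.round(onz(n,*e[0],z),1))
E
```

```text
(552, 782, 3)
A top 165 [397.5 238.9] [18.7 19.2] [ 425.5 -253.7   46. ]
A top 185 [397.3 238.8] [18.2 18.7] [ 426.  -253.2   46. ]
B top 165 [429.9 188.8] [18.1 18.5] [ 586.1 -365.3   46. ]
B top 185 [427.4 187.9] [12.6 17.2] [ 589.  -357.2   46. ]
base top 165 [318.  213.5] [18.5 19.2] [513.1   1.8  56. ]
base top 185 [317.8 213.5] [18.4 18.8] [513.3   2.2  56. ]
A scene 165 [284.6 170.7] [ 7.3 14.4] [ 427.3 -239.9   46. ]
A scene 185 [284.4 171.3] [ 6.3 13.5] [ 429.6 -238.8   46. ]
B scene 165 [225.7 180.3] [15. 18.] [ 582.8 -365.7   46. ]
B scene 185 [227.9 183. ] [ 7.  14.2] [ 585.9 -351.4   46. ]
base scene 165 [320.6 227.6] [13.4 31.6] [527.    1.9  56. ]
base scene 185 [321.7 233.3] [ 9.9 20.9] [540.2  17.1  56. ]
```

View pics/ct.png

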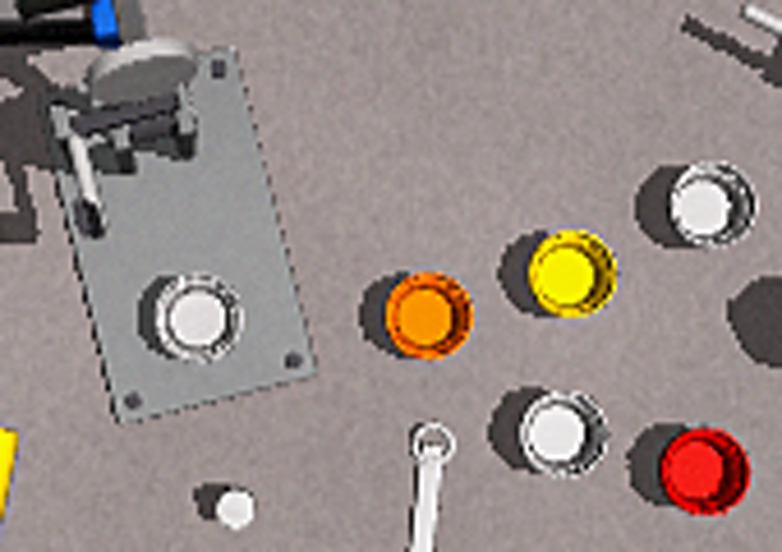

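The crop confirms it: steel cups A at crop (562,433) and B at (713,205), base cup at (198,318). They are bare steel, and the orange, yellow and red ones are excluded. Next I compute the press yaw and the first legs.

```bash
cat >> h.py <<'E'
def Rz(deg):
    a=np.radians(deg); c,s=np.cos(a),np.sin(a); x=np.array([-c,-s,0]); z=np.array([0,0,-1.]); return np.c_[x,np.cross(z,x),z]
E
python3 - <<'E'
from h import *
P={k:onz('top',(x+.5)/4.6-.5+275,(y+.5)/4.6-.5+145,10) for k,(x,y) in dict(fl=(120,422),fr=(315,373),br=(232,47),r1=(276,205),l1=(62,190)).items()}
for k in P: print(k,np.round(P[k],1))
d=P['br']-P['fr']; print(np.degrees(np.arctan2(d[1],d[0])), np.linalg.norm(d)); d=P['fl']-P['fr'];print(np.degrees(np.arctan2(-d[0],d[1])),np.linalg.norm(d))
m=(P['fl']+P['fr'])/2; y=np.radians(14); print('seat',m+60*np.array([np.cos(y),np.sin(y),0]))
o=get_obs(); Rt=q2R(o['tool_rot'])
from functools import partial
for w in [(440,400,270),(470,120,270),(425,-253,200)]:
    print(w,plan(w,Rz(14)))
E
```

```text
fl [440.6  60.6  10. ]
fr [472.8 -81.3  10. ]
br [712.6 -27.   10. ]
r1 [595.6 -56.2  10. ]
l1 [610.1  99.4  10. ]
12.760262057932282 245.85650540351855
12.763502055314088 145.4773457872363
seat [514.92811813   4.17166183  10.        ]
(440, 400, 270) [-9.490e-01 -4.254e-01 -9.380e-02 -7.000e-04 -2.000e-04 -3.680e-01]
(470, 120, 270) [-1.3492e+00 -1.2744e+00 -9.2900e-02 -7.0000e-04 -2.0000e-04 -3.6800e-01]
(425, -253, 200) [-1.6148e+00 -2.4980e+00  1.4180e-01 -7.0000e-04 -2.0000e-04 -3.6800e-01]
```

>>> arm_command:
  targets:
    - [[-0.949, -0.425, -0.094, 0, 0, -0.357], [-0.949, -0.425, -0.094, 0, 0, -0.357], [-0.949, -0.425, -0.094, 0, 0, -0.357], [-0.949, -0.425, -0.094, 0, 0, -0.357], [-0.949, -0.425, -0.094, 0, 0, -0.357]]
  gripper: 100

```text
time_s: 0.6
eef_pos: [385.4, 451.6, 263.5]
tool_rot: [-0.0, -0.116, 0.993, -0.0]
wrist_force: [0.7, 0.2, 0.6]
grip_width: 1.0
```

```bash
python3 - <<'E'
from h import *
st()
for w in [(450,340,270),(470,120,270),(460,0,270)]: print(w,plan(w,Rz(13)))
E
```

```text
0.6 [385.4 451.6 263.5] [-2.000e-04 -1.162e-01  9.932e-01 -1.000e-04] [0.7 0.2 0.6] 0.9997416650815917 [ 0.813  0.381  1.705  0.     1.056 -0.99 ]
(450, 340, 270) [-1.238e-01 -4.117e-01 -2.160e-02 -1.000e-04 -2.000e-04  3.800e-03]
(470, 120, 270) [-1.9500e-02 -1.1407e+00 -2.1400e-02 -1.0000e-04 -2.0000e-04  3.8000e-03]
(460, 0, 270) [ 1.0530e-01 -1.5222e+00 -2.1300e-02 -1.0000e-04 -2.0000e-04  3.8000e-03]
```

>>> arm_command:
  targets:
    - [[0, -1, -0.02, 0, 0, 0], [0, -1, -0.02, 0, 0, 0], [0, -1, -0.02, 0, 0, 0], [0, -1, -0.02, 0, 0, 0], [0, -1, -0.02, 0, 0, 0]]

```text
time_s: 1.1
eef_pos: [440.7, 207.5, 268.5]
tool_rot: [-0.0, -0.113, 0.994, -0.0]
wrist_force: [0.7, 0.0, 0.1]
grip_width: 1.001
```

```bash
python3 - <<'E'
from h import *
st()
for w in [(450,0,270),(425,-253,200)]: print(w,plan(w,Rz(13)))
E
```

```text
1.1 [440.7 207.5 268.5] [-1.000e-04 -1.134e-01  9.936e-01 -0.000e+00] [0.7 0.  0.1] 1.0013858247001806 [ 0.378  0.222  1.927 -0.     0.992 -1.42 ]
(450, 0, 270) [ 1.256e-01 -6.809e-01 -4.800e-03 -0.000e+00 -1.000e-04  2.000e-04]
(425, -253, 200) [ 3.9680e-01 -1.4838e+00  2.2860e-01 -0.0000e+00 -1.0000e-04  2.0000e-04]
```

>>> arm_command:
  targets:
    - [[0.145, -0.75, 0, 0, 0, 0], [0.145, -0.75, 0, 0, 0, 0], [0.145, -0.75, 0, 0, 0, 0], [0.145, -0.75, 0, 0, 0, 0], [0.145, -0.75, 0, 0, 0, 0]]

```text
time_s: 1.6
eef_pos: [448.6, -22.5, 268.6]
tool_rot: [-0.0, -0.112, 0.994, -0.0]
wrist_force: [0.4, 0.8, -1.0]
grip_width: 1.001
```

>>> arm_command:
  targets:
    - [[0.256, -0.738, 0.233, 0, 0, 0], [0.256, -0.738, 0.233, 0, 0, 0], [0.256, -0.738, 0.233, 0, 0, 0], [0.256, -0.738, 0.233, 0, 0, 0], [0.256, -0.738, 0.233, 0, 0, 0]]

```text
time_s: 2.1
eef_pos: [423.2, -254.7, 198.0]
tool_rot: [-0.0, -0.113, 0.994, 0.0]
wrist_force: [0.5, -0.1, 0.7]
grip_width: 1.001
```

>>> arm_command:
  targets:
    - [[0, 0, 0, 0, 0, 0], [0, 0, 0, 0, 0, 0], [0, 0, 0, 0, 0, 0]]

```text
time_s: 2.4
eef_pos: [424.0, -251.9, 198.7]
tool_rot: [-0.0, -0.113, 0.994, 0.0]
wrist_force: [-0.0, -0.2, 0.8]
grip_width: 1.0
```

```bash
python3 - <<'E'
from h import *
st(); im,o=shot('wrist','w1')
print(proj('wrist',(425.5,-253.5,46),o))
E
```

```text
2.4 [ 424.  -251.9  198.7] [-1.000e-04 -1.133e-01  9.936e-01  2.000e-04] [-0.  -0.2  0.8] 0.9998258936761011 [-0.598  0.319  1.996  0.     0.828 -2.396]
[314.12407964 188.19469167]
```

View pics/w1.png

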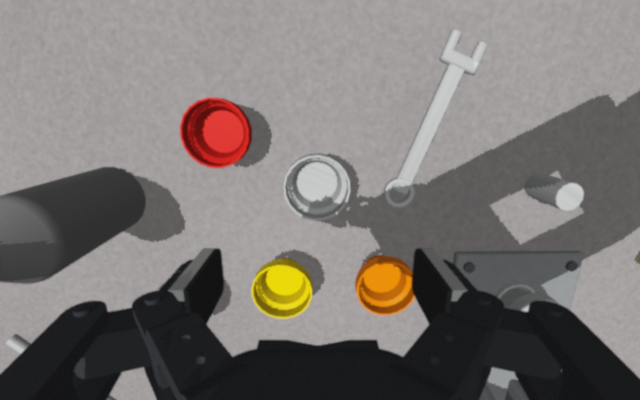

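Wrist view: steel cup A has its rim centred at about (317.5,187), with red at (216,132), yellow at (282,289) and orange at (386,285). The fingertips are at columns 222 and 413, row 250.

```bash
python3 - <<'E'
from h import *
o=get_obs(); print(onz('wrist',317.5,187,46,o)); 
for u,v in[(284,187),(351,187),(317.5,154),(317.5,220)]: print(onz('wrist',u,v,46,o))
Rt=q2R(o['tool_rot']);p=np.array(o['eef_pos'])
for z in(-5,0,5,11):
  print(z,proj('wrist',p+Rt@[11,42.5,z],o),proj('wrist',p+Rt@[-11,42.5,z],o))
c=np.round(onz('wrist',317.5,187,46,o),1); print(plan((c[0],c[1],90),Rz(13)),plan((c[0],c[1],38),Rz(13)))
E
```

```text
[ 424.00060126 -250.58749706   46.        ]
[ 430.92901995 -280.36921669   46.        ]
[ 417.06025178 -220.8029376    46.        ]
[ 394.68320344 -257.42166319   46.        ]
[ 454.99473022 -243.3623785    46.        ]
-5 [414.41752387 246.96600277] [410.12898023 292.13329685]
0 [411.14142217 242.3435319 ] [407.14723553 286.26604979]
5 [408.0764381  238.02129862] [404.34759418 280.76043648]
11 [404.64977924 233.19171366] [401.20615201 274.58643128]
[-2.00e-04  3.60e-03  3.63e-01  0.00e+00  0.00e+00  6.00e-04] [-2.000e-04  3.600e-03  5.364e-01  0.000e+00  0.000e+00  6.000e-04]
```

>>> arm_command:
  targets:
    - [[0, 0.003, 0.15, 0, 0, 0], [0, 0.003, 0.3, 0, 0, 0], [0, 0.003, 0.45, 0, 0, 0], [0, 0.003, 0.549, 0, 0, 0], [0, 0.003, 0.549, 0, 0, 0]]

```text
time_s: 2.95
eef_pos: [422.4, -249.4, 31.4]
tool_rot: [-0.002, -0.114, 0.993, 0.002]
wrist_force: [1.3, -0.2, 0.4]
grip_width: 1.002
```

>>> arm_command:
  targets:
    - [[0, 0, 0, 0, 0, 0], [0, 0, 0, 0, 0, 0], [0, 0, 0, 0, 0, 0], [0, 0, 0, 0, 0, 0], [0, 0, 0, 0, 0, 0]]
  gripper: 40
  squeeze: 40

```text
time_s: 3.45
eef_pos: [425.0, -252.1, 36.0]
tool_rot: [0.001, -0.113, 0.994, -0.001]
wrist_force: [1.0, 5.4, 12.8]
grip_width: 0.697
```

```bash
python3 - <<'E'
from h import *
st(); im,o=shot('wrist','w2')
E
```

```text
3.45 [ 425.  -252.1   36. ] [ 0.0012 -0.1133  0.9936 -0.001 ] [ 1.   5.4 12.8] 0.6968926001713761 [-0.597  0.591  2.112  0.     0.436 -2.395]
```

View pics/w2.png

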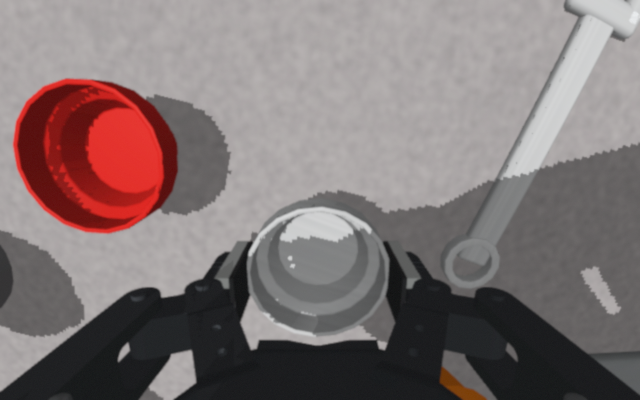

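Cup A is between the pads: rim spans columns 247–388, upright, at row about 270. Lifting.

>>> arm_command:
  targets:
    - [[0, 0, -0.06, 0, 0, 0], [0, 0, -0.2, 0, 0, 0], [0, 0, -0.36, 0, 0, 0], [0, 0, -0.47, 0, 0, 0], [0, 0, -0.47, 0, 0, 0]]
  squeeze: 50

```text
time_s: 4.0
eef_pos: [426.2, -253.2, 180.6]
tool_rot: [0.004, -0.113, 0.994, -0.003]
wrist_force: [-0.8, 0.2, -2.6]
grip_width: 0.694
```

```bash
python3 - <<'E'
from h import *
st(); im,o=shot('wrist','w3'); b,_=shot('top','t3')
print(plan((514,2.5,175),Rz(12.8)))
g=im[180:360,230:410]; cv2.imwrite('pics/c3.png',cv2.resize(g,None,fx=3,fy=3))
E
```

```text
4.0 [ 426.2 -253.2  180.6] [ 0.0036 -0.1133  0.9935 -0.0031] [-0.8  0.2 -2.6] 0.693973844012812 [-0.597  0.343  2.016 -0.     0.773 -2.395]
[-0.4821  0.7593  0.0045 -0.0017  0.0015  0.0024]
```

View pics/c3.png

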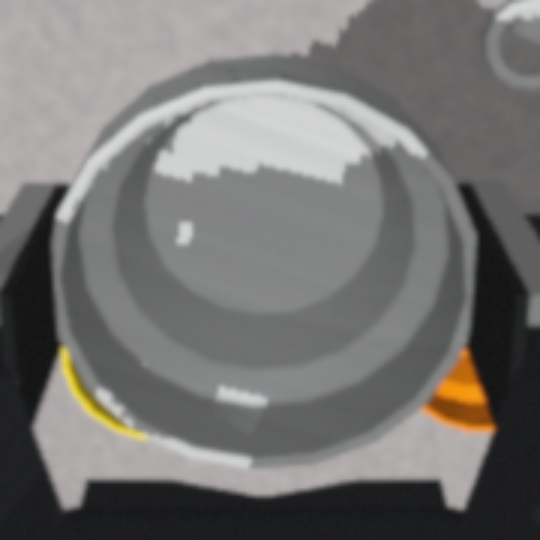

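>>> arm_command:
  targets:
    - [[-0.48, 0.76, 0.005, 0, 0, 0.002], [-0.48, 0.76, 0.005, 0, 0, 0.002], [-0.48, 0.76, 0.005, 0, 0, 0.002], [-0.48, 0.76, 0.005, 0, 0, 0.002], [-0.48, 0.76, 0.005, 0, 0, 0.002]]

```text
time_s: 4.6
eef_pos: [505.8, -13.6, 172.5]
tool_rot: [-0.001, -0.112, 0.994, 0.0]
wrist_force: [0.8, -0.8, -2.1]
grip_width: 0.692
```

>>> arm_command:
  targets:
    - [[-0.05, 0.08, 0.0, 0, 0, 0.0], [-0.05, 0.08, 0.0, 0, 0, 0.0], [-0.05, 0.08, 0.0, 0, 0, 0.0]]

```text
time_s: 4.9
eef_pos: [514.8, 11.6, 172.5]
tool_rot: [-0.001, -0.113, 0.994, 0.0]
wrist_force: [-0.7, 0.1, -2.2]
grip_width: 0.696
```

```bash
python3 - <<'E'
from h import *
o=st()
c,Rm,p=cam('wrist',o); Rt=q2R(o['tool_rot']); e=np.array(o['eef_pos'])
pp,d=ray('wrist',318.3,271,o); pt=Rt.T@(pp-e); dt=Rt.T@d
cup=pt+dt*(-10-pt[2])/dt[2]; print('cup rim in tool',cup)
print('cup world',e+Rt@[cup[0],cup[1],0])
s,_=shot('scene','s4'); t,_=shot('top','t4')
k=np.vstack([cv2.resize(x,None,fx=f,fy=f,interpolation=cv2.INTER_CUBIC) for x,f in((s[120:270,230:430],3),)])
cv2.imwrite('pics/c4.png',k)
print(plan((514,2.5,110),Rz(12.8)))
E
```

```text
4.9 [514.8  11.6 172.5] [-1.100e-03 -1.126e-01  9.936e-01  1.000e-04] [-0.7  0.1 -2.2] 0.6956051275189227 [-0.036  0.384  1.973 -0.     0.787 -1.833]
cup rim in tool [  2.34158876   1.26283528 -10.        ]
cup world [512.25480324  12.33955566 172.51342892]
[ 8.300e-03 -2.520e-02  2.097e-01  1.000e-04 -1.000e-03  1.000e-04]
```

View pics/c4.png

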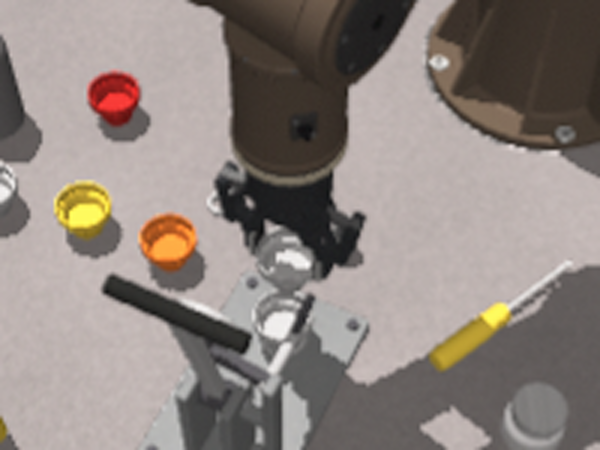

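The scene view shows held cup A upright at crop (286,255) and the base cup rim at (282,316), with the catch tab at (300,310). I'll cross-check the base position from the scene rays.

```bash
python3 - <<'E'
from h import *
print(onz('scene',230+282/3,120+316/3,56), proj('scene',(513.5,2.5,56))*1, proj('scene',(513.5,2.5,56))*3-[690,360])
print(onz('scene',230+286/3,120+255/3,182.5))
E
```

```text
[514.09789283   5.01891141  56.        ] [323.48846546 224.7552835 ] [280.46539639 314.26585049]
[518.21120196  13.10291746 182.5       ]
```

>>> arm_command:
  targets:
    - [[0.003, -0.033, 0.1, 0, 0, 0], [0.003, -0.033, 0.2, 0, 0, 0], [0.003, -0.033, 0.2, 0, 0, 0]]

```text
time_s: 5.3
eef_pos: [514.4, 0.0, 110.8]
tool_rot: [-0.003, -0.111, 0.994, 0.0]
wrist_force: [-0.5, 0.3, -2.0]
grip_width: 0.696
```

>>> arm_command:
  targets:
    - [[-0.007, 0.006, 0.05, 0, 0, 0], [-0.007, 0.006, 0.1, 0, 0, 0], [-0.007, 0.006, 0.13, 0, 0, 0], [-0.007, 0.006, 0.13, 0, 0, 0]]

```text
time_s: 5.7
eef_pos: [518.1, 3.0, 74.4]
tool_rot: [-0.001, -0.111, 0.994, 0.0]
wrist_force: [-0.1, 0.3, -1.8]
grip_width: 0.696
```

>>> arm_command:
  targets:
    - [[0, 0, 0.02, 0, 0, 0], [0, 0, 0.023, 0, 0, 0], [0, 0, 0.023, 0, 0, 0]]

```text
time_s: 6.0
eef_pos: [518.5, 3.4, 67.9]
tool_rot: [-0.0, -0.112, 0.994, 0.0]
wrist_force: [-1.5, 0.1, -2.1]
grip_width: 0.692
```

>>> arm_command:
  targets:
    - [[0, 0, 0.008, 0, 0, 0], [0, 0, 0.014, 0, 0, 0], [0, 0, 0.014, 0, 0, 0]]

```text
time_s: 6.3
eef_pos: [518.6, 3.5, 64.4]
tool_rot: [0.0, -0.112, 0.994, -0.0]
wrist_force: [-7.0, 0.4, 21.7]
grip_width: 0.698
```

Contact is at the home height: TCP 64.4, about 28 above the bench grasp. Releasing and lifting.

>>> arm_command:
  targets:
    - [[0, 0, 0, 0, 0, 0], [0, 0, 0, 0, 0, 0], [0, 0, 0, 0, 0, 0], [0, 0, 0, 0, 0, 0]]
  gripper: 100

```text
time_s: 6.7
eef_pos: [518.7, 3.4, 63.5]
tool_rot: [0.0, -0.112, 0.994, -0.0]
wrist_force: [0.2, 0.1, 0.3]
grip_width: 1.001
```

>>> arm_command:
  targets:
    - [[0, 0, -0.06, 0, 0, 0], [0, 0, -0.18, 0, 0, 0], [0, 0, -0.33, 0, 0, 0], [0, 0, -0.43, 0, 0, 0], [0, 0, -0.43, 0, 0, 0]]

```text
time_s: 7.2
eef_pos: [520.9, 3.3, 196.5]
tool_rot: [0.003, -0.112, 0.994, -0.001]
wrist_force: [0.4, 0.4, -1.3]
grip_width: 1.0
```

>>> arm_command:
  targets:
    - [[0, 0, 0, 0, 0, 0], [0, 0, 0, 0, 0, 0]]

```text
time_s: 7.4
eef_pos: [518.0, 3.4, 191.6]
tool_rot: [-0.001, -0.112, 0.994, 0.0]
wrist_force: [-1.5, -0.3, 0.3]
grip_width: 0.999
```

```bash
python3 - <<'E'
from h import *
o=st(); im,o=shot('wrist','w5')
cv2.imwrite('pics/c5.png',cv2.resize(im[100:400,160:480],None,fx=2,fy=2))
print(proj('wrist',(514,3,74),o), plan((586,-365,190),Rz(12.8)))
E
```

```text
7.4 [518.    3.4 191.6] [-7.000e-04 -1.116e-01  9.937e-01  1.000e-04] [-1.5 -0.3  0.3] 0.9986599496011641 [-0.052  0.361  1.949  0.     0.833 -1.847]
[316.72440762 192.42061122] [ 5.1100e-02 -1.2478e+00  4.1000e-03  3.0000e-04 -1.2000e-03  2.0000e-04]
```

View pics/c5.png

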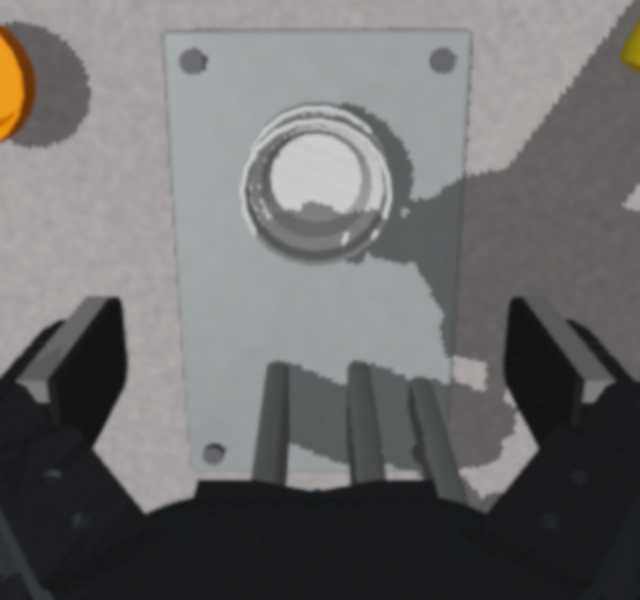

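Cup A is nested concentrically: rim at crop about (317,187), even ring, in line with the seat. Next, cup B.

>>> arm_command:
  targets:
    - [[0.034, -0.83, 0, 0, 0, 0], [0.034, -0.83, 0, 0, 0, 0], [0.034, -0.83, 0, 0, 0, 0], [0.034, -0.83, 0, 0, 0, 0], [0.034, -0.83, 0, 0, 0, 0]]

```text
time_s: 7.95
eef_pos: [563.4, -243.5, 191.1]
tool_rot: [-0.001, -0.112, 0.994, 0.001]
wrist_force: [1.2, 1.0, -0.4]
grip_width: 1.001
```

>>> arm_command:
  targets:
    - [[0.017, -0.418, 0, 0, 0, 0], [0.017, -0.418, 0, 0, 0, 0], [0.017, -0.418, 0, 0, 0, 0], [0.017, -0.418, 0, 0, 0, 0], [0.017, -0.418, 0, 0, 0, 0]]

```text
time_s: 8.45
eef_pos: [586.0, -364.9, 190.7]
tool_rot: [-0.001, -0.111, 0.994, 0.001]
wrist_force: [-0.0, 0.4, 0.4]
grip_width: 1.001
```

```bash
python3 - <<'E'
from h import *
o=st(); im,o=shot('wrist','w6')
cv2.imwrite('pics/c6.png',cv2.resize(im[80:320,190:450],None,fx=2,fy=2))
print(proj('wrist',(586,-365,46),o))
E
```

```text
8.45 [ 586.  -364.9  190.7] [-0.001  -0.1111  0.9938  0.001 ] [-0.   0.4  0.4] 1.000599595134713 [-0.601  0.587  1.542  0.     1.015 -2.395]
[315.83643885 189.33259869]
```

View pics/c6.png

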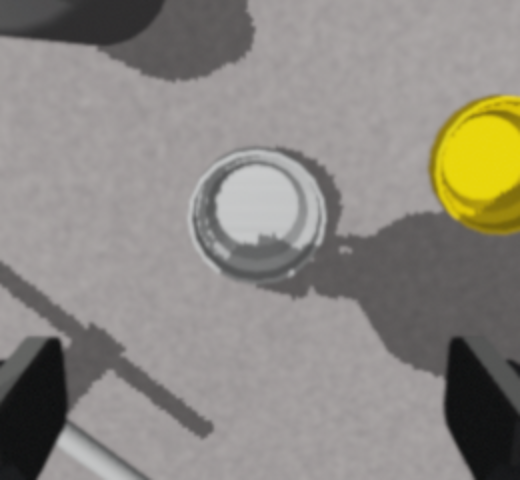

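>>> arm_command:
  targets:
    - [[0.007, 0.008, 0.15, 0, 0, 0], [0.007, 0.008, 0.3, 0, 0, 0], [0.007, 0.008, 0.43, 0, 0, 0], [0.007, 0.008, 0.522, 0, 0, 0], [0.007, 0.008, 0.522, 0, 0, 0]]

```text
time_s: 9.0
eef_pos: [581.8, -360.1, 31.9]
tool_rot: [-0.003, -0.112, 0.994, 0.002]
wrist_force: [-0.0, 0.1, 0.0]
grip_width: 1.002
```

>>> arm_command:
  targets:
    - [[0, 0, 0, 0, 0, 0], [0, 0, 0, 0, 0, 0], [0, 0, 0, 0, 0, 0], [0, 0, 0, 0, 0, 0], [0, 0, 0, 0, 0, 0]]
  gripper: 40
  squeeze: 50

```text
time_s: 9.5
eef_pos: [585.3, -363.4, 38.4]
tool_rot: [0.001, -0.112, 0.994, -0.001]
wrist_force: [0.0, 4.6, 8.1]
grip_width: 0.713
```

>>> arm_command:
  targets:
    - [[0, 0, -0.06, 0, 0, 0], [0, 0, -0.2, 0, 0, 0], [0, 0, -0.36, 0, 0, 0], [0, 0, -0.5, 0, 0, 0], [0, 0, -0.5, 0, 0, 0]]

```text
time_s: 10.0
eef_pos: [587.3, -365.2, 194.8]
tool_rot: [0.004, -0.112, 0.994, -0.004]
wrist_force: [0.7, -0.3, -2.7]
grip_width: 0.712
```

```bash
python3 - <<'E'
from h import *
o=st(); im,o=shot('wrist','w7')
cv2.imwrite('pics/c7.png',cv2.resize(im[180:360,230:410],None,fx=3,fy=3))
print(plan((517,2.5,185),Rz(12.8)))
E
```

```text
10.0 [ 587.3 -365.2  194.8] [ 0.0044 -0.1117  0.9937 -0.0039] [ 0.7 -0.3 -2.7] 0.7120650499865777 [-0.6    0.577  1.549 -0.     1.003 -2.395]
[-4.7000e-02  1.2437e+00  1.4600e-02 -3.7000e-03  3.4000e-03  3.0000e-04]
```

View pics/c7.png

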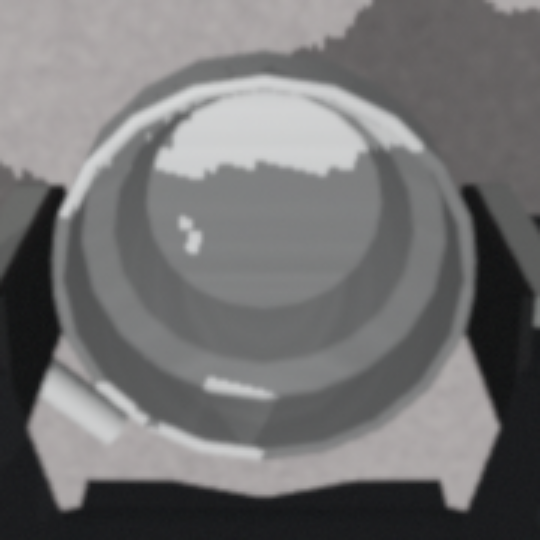

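>>> arm_command:
  targets:
    - [[-0.035, 0.83, 0, 0, 0, 0], [-0.035, 0.83, 0, 0, 0, 0], [-0.035, 0.83, 0, 0, 0, 0], [-0.035, 0.83, 0, 0, 0, 0], [-0.035, 0.83, 0, 0, 0, 0]]

```text
time_s: 10.55
eef_pos: [537.9, -116.2, 185.9]
tool_rot: [-0.0, -0.112, 0.994, 0.0]
wrist_force: [0.6, -0.1, -2.6]
grip_width: 0.711
```

>>> arm_command:
  targets:
    - [[-0.018, 0.41, 0, 0, 0, 0], [-0.018, 0.41, 0, 0, 0, 0], [-0.018, 0.41, 0, 0, 0, 0], [-0.018, 0.41, 0, 0, 0, 0], [-0.018, 0.41, 0, 0, 0, 0]]

```text
time_s: 11.05
eef_pos: [516.9, 3.4, 186.0]
tool_rot: [-0.0, -0.112, 0.994, -0.0]
wrist_force: [0.5, 0.5, -1.5]
grip_width: 0.711
```

```bash
python3 - <<'E'
from h import *
o=st()
print(plan((518.5,3.5,125),Rz(12.8)))
E
```

```text
11.05 [516.9   3.4 186. ] [-1.000e-04 -1.125e-01  9.937e-01 -1.000e-04] [ 0.5  0.5 -1.5] 0.7112402598807819 [-0.052  0.367  1.958 -0.     0.817 -1.848]
[-5.400e-03 -1.000e-03  2.032e-01 -1.000e-04 -1.000e-04  1.300e-03]
```

>>> arm_command:
  targets:
    - [[-0.005, 0, 0.12, 0, 0, 0], [-0.005, 0, 0.2, 0, 0, 0], [-0.005, 0, 0.26, 0, 0, 0], [-0.005, 0, 0.3, 0, 0, 0], [-0.005, 0, 0.3, 0, 0, 0]]

```text
time_s: 11.55
eef_pos: [517.9, 2.6, 94.6]
tool_rot: [-0.001, -0.111, 0.994, 0.0]
wrist_force: [0.2, 0.0, -1.8]
grip_width: 0.715
```

>>> arm_command:
  targets:
    - [[0, 0, 0.015, 0, 0, 0], [0, 0, 0.025, 0, 0, 0], [0, 0, 0.025, 0, 0, 0]]

```text
time_s: 11.85
eef_pos: [518.9, 3.3, 88.7]
tool_rot: [0.0, -0.112, 0.994, -0.0]
wrist_force: [-0.3, 0.8, -2.6]
grip_width: 0.708
```

>>> arm_command:
  targets:
    - [[0, 0, 0.01, 0, 0, 0], [0, 0, 0.016, 0, 0, 0], [0, 0, 0.016, 0, 0, 0]]

```text
time_s: 12.15
eef_pos: [519.4, 3.5, 84.4]
tool_rot: [0.001, -0.112, 0.994, -0.0]
wrist_force: [-1.4, -0.1, 10.8]
grip_width: 0.707
```

Cup B made contact at its home height (TCP 84.4, 46 above its bench grasp). Releasing, lifting clear and shutting the fingers for the catch.

>>> arm_command:
  targets:
    - [[0, 0, 0, 0, 0, 0], [0, 0, 0, 0, 0, 0], [0, 0, 0, 0, 0, 0], [0, 0, 0, 0, 0, 0]]
  gripper: 100

```text
time_s: 12.55
eef_pos: [518.6, 3.4, 83.6]
tool_rot: [-0.0, -0.112, 0.994, -0.0]
wrist_force: [-0.4, 0.2, 0.1]
grip_width: 1.002
```

>>> arm_command:
  targets:
    - [[0, 0, -0.06, 0, 0, 0], [0, 0, -0.18, 0, 0, 0], [0, 0, -0.33, 0, 0, 0], [0, 0, -0.48, 0, 0, 0], [0, 0, -0.6, 0, 0, 0]]

```text
time_s: 13.05
eef_pos: [518.8, 3.4, 266.2]
tool_rot: [0.001, -0.112, 0.994, -0.0]
wrist_force: [0.6, -0.5, -0.1]
grip_width: 1.003
```

>>> arm_command:
  targets:
    - [[0, 0, 0, 0, 0, 0], [0, 0, 0, 0, 0, 0], [0, 0, 0, 0, 0, 0]]
  gripper: 0

```text
time_s: 13.35
eef_pos: [518.0, 3.4, 262.7]
tool_rot: [-0.001, -0.112, 0.994, 0.0]
wrist_force: [-0.7, 0.3, 0.2]
grip_width: 0.515
```

```bash
python3 - <<'E'
from h import *
o=st(); im,o=shot('wrist','w8'); t,_=shot('top','t8'); s,_=shot('scene','s8')
k=np.zeros((560,800,3),np.uint8)
k[:400,:400]=cv2.resize(im[110:310,220:420],None,fx=2,fy=2)
k[:400,400:]=cv2.resize(t[140:240,260:360],None,fx=4,fy=4)
k[400:,:]=cv2.resize(s[195:245,200:450],None,fx=3.2,fy=3.2)
cv2.imwrite('pics/c8.png',k)
for z in(74,92): print(z,proj('wrist',(514.5,4,z),o)*2-[440,220])
pr=lambda x,y,z:np.array([514.5+.975*x-.2215*y,4+.2215*x+.975*y,z])
print(((proj('top',pr(70,50,227))-[260,140])*4)+[400,0], (proj('scene',pr(70,50,227))-[200,195])*3.2+[0,400], (proj('top',pr(181,0,335))-[260,140])*4+[400,0])
print(plan(pr(62,24,262),Rz(12.8)))
E
```

```text
13.35 [518.    3.4 262.7] [-7.000e-04 -1.117e-01  9.937e-01  1.000e-04] [-0.7  0.3  0.2] 0.5151629021912759 [-0.052  0.274  1.87  -0.     0.998 -1.847]
74 [195.27788768 131.90854452]
92 [195.34562748 139.2288992 ]
[536.99891016 201.55361436] [412.58141059 480.65908207] [562.39047489  -2.2982197 ]
[-0.1956  0.0844  0.0012  0.0004 -0.0013  0.0003]
```

View pics/c8.png

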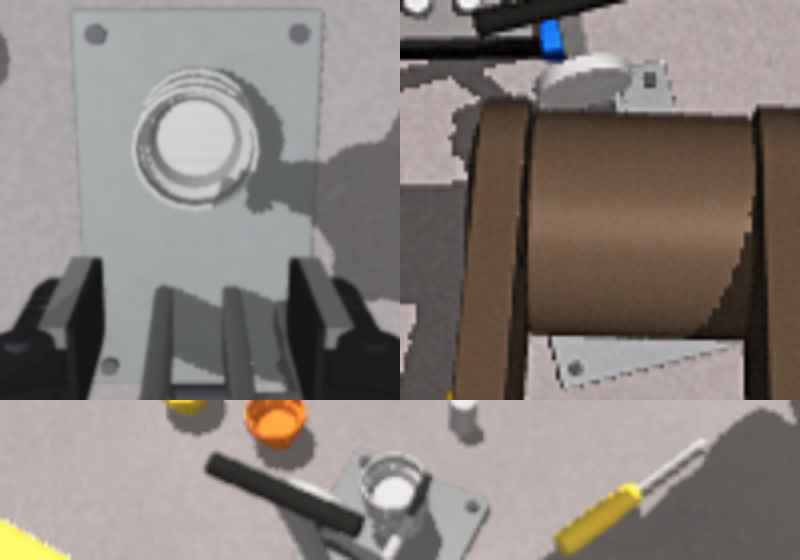

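The three rims are evenly stepped and concentric at wrist crop about (196,144), matching a 92 mm stack height. The catch tab is upright at scene crop (424,485), within about 3 px of prediction. Moving right of the tab with the fingers shut.

>>> arm_command:
  targets:
    - [[-0.1, 0.043, 0, 0, 0, 0], [-0.195, 0.083, 0, 0, 0, 0], [-0.195, 0.083, 0, 0, 0, 0], [-0.195, 0.083, 0, 0, 0, 0]]
  gripper: 0

```text
time_s: 13.9
eef_pos: [569.8, 40.9, 262.4]
tool_rot: [-0.001, -0.112, 0.994, 0.0]
wrist_force: [-0.9, -0.1, -0.7]
grip_width: -0.0
```

>>> arm_command:
  targets:
    - [[0, 0, 0.05, 0, 0, 0], [0, 0, 0.1, 0, 0, 0], [0, 0, 0.14, 0, 0, 0], [0, 0, 0.14, 0, 0, 0]]

```text
time_s: 14.3
eef_pos: [568.6, 40.3, 219.9]
tool_rot: [-0.002, -0.112, 0.994, 0.0]
wrist_force: [-0.2, -0.5, 0.2]
grip_width: -0.004
```

```bash
cat >> h.py <<'E'
S=np.array([516,4.5,0]); A=np.radians(12.8); X=np.array([np.cos(A),np.sin(A),0]); Y=np.array([-np.sin(A),np.cos(A),0])
def pr(x,y,z): return S+x*X+y*Y+np.array([0,0,z])
def tp(o): d=np.array(o['eef_pos'])-S; return np.round([d@X,d@Y,d[2]],1)
E
python3 - <<'E'
from h import *
o=st(); print(tp(o)); im,o=shot('wrist','w9')
E
```

```text
14.3 [568.6  40.3 219.9] [-1.700e-03 -1.115e-01  9.938e-01  1.000e-04] [-0.2 -0.5  0.2] -0.0039050638607932816 [ 0.018  0.395  1.804 -0.     0.945 -1.777]
[ 59.2  23.2 219.9]
```

>>> arm_command:
  targets:
    - [[0, 0.03, 0, 0, 0, 0], [0, 0.06, 0, 0, 0, 0], [0, 0.09, 0.002, 0, 0, 0], [0, 0.115, 0.005, 0, 0, 0], [0, 0.115, 0.005, 0, 0, 0]]

```text
time_s: 14.85
eef_pos: [562.2, 75.6, 220.2]
tool_rot: [0.0, -0.112, 0.994, 0.0]
wrist_force: [-1.0, -0.3, -0.2]
grip_width: -0.003
```

>>> arm_command:
  targets:
    - [[0, 0.025, 0.012, 0, 0, 0], [0, 0.045, 0.03, 0, 0, 0], [0, 0.055, 0.05, 0, 0, 0], [0, 0.058, 0.068, 0, 0, 0], [0, 0.058, 0.068, 0, 0, 0]]

```text
time_s: 15.35
eef_pos: [558.0, 91.4, 198.6]
tool_rot: [-0.001, -0.112, 0.994, 0.0]
wrist_force: [-0.7, -0.5, 0.6]
grip_width: 0.001
```

```bash
python3 - <<'E'
from h import *
o=st(); print(tp(o))
E
```

```text
15.35 [558.   91.4 198.6] [-8.000e-04 -1.118e-01  9.937e-01  1.000e-04] [-0.7 -0.5  0.6] 0.0007627564619349643 [ 0.109  0.413  1.837  0.     0.893 -1.686]
[ 60.2  75.4 198.6]
```

Push further down onto the stop, watching the force.

>>> arm_command:
  targets:
    - [[0, 0.005, 0.015, 0, 0, 0], [0, 0.008, 0.022, 0, 0, 0], [0, 0.008, 0.022, 0, 0, 0]]

```text
time_s: 15.65
eef_pos: [558.5, 92.7, 194.9]
tool_rot: [0.001, -0.112, 0.994, -0.001]
wrist_force: [-9.9, -9.8, 37.0]
grip_width: -0.002
```

```bash
python3 - <<'E'
from h import *
o=st(); print(tp(o)); s,_=shot('scene','s10'); im,_=shot('wrist','w10')
for P in((70,97,184),(70,50,227),(131,50,240)): print(P,proj('scene',pr(*P)))
# colour evidence: dark pixels near predicted spots before/after
b=cv2.imread('pics/s8.png')
for P in((66,50,222),(70,50,215)):
  u=proj('scene',pr(*P)).astype(int); print(u,b[u[1]-2:u[1]+3,u[0]-2:u[0]+3].mean((0,1)),s[u[1]-2:u[1]+3,u[0]-2:u[0]+3].mean((0,1)))
E
```

```text
15.65 [558.5  92.7 194.9] [ 7.000e-04 -1.117e-01  9.937e-01 -7.000e-04] [-9.9 -9.8 37. ] -0.001971502106547508 [ 0.112  0.417  1.842 -0.002  0.881 -1.682]
[ 61.   76.6 194.9]
(70, 97, 184) [344.53946152 235.89104886]
(70, 50, 227) [328.72067163 220.70163897]
(131, 50, 240) [317.9872644  236.96687254]
[329 220] [159.36 159.96 162.84] [96.84 96.56 97.16]
[328 223] [178.   178.44 180.88] [200.12 201.2  203.56]
```

The catch is pressed against its stop (37 N up). Backing off and rising clear, then checking the catch and the bar numerically.

>>> arm_command:
  targets:
    - [[0, 0, -0.15, 0, 0, 0], [0, 0, -0.3, 0, 0, 0], [0, 0, -0.45, 0, 0, 0], [0, 0, -0.6, 0, 0, 0], [0, 0, -0.75, 0, 0, 0]]

```text
time_s: 16.25
eef_pos: [557.7, 93.4, 420.0]
tool_rot: [0.0, -0.112, 0.994, -0.0]
wrist_force: [1.4, 0.1, -0.4]
grip_width: -0.001
```

>>> arm_command:
  targets:
    - [[0, 0, 0, 0, 0, 0.095], [0, 0, 0, 0, 0, 0.19], [0, 0, 0, 0, 0, 0.285], [0, 0, 0, 0, 0, 0.38], [0, 0, 0, 0, 0, 0.475]]
  gripper: 60

```text
time_s: 16.75
eef_pos: [558.1, 93.4, 417.9]
tool_rot: [-0.0, 0.261, 0.965, -0.0]
wrist_force: [0.0, 0.3, -0.1]
grip_width: 0.599
```

```bash
python3 - <<'E'
from h import *
o=st(); print(tp(o)); s,_=shot('scene','s11'); t,_=shot('top','t11')
print('bar top est',onz('top',301.5,141.5,335),'pred',pr(181,0,335), 'scene pred',proj('scene',pr(181,0,335)))
for P in((70,97,184),(70,50,227),(131,50,250),(131,-20,180)): print(P,proj('scene',pr(*P)))
a=cv2.imread('pics/s8.png'); d=cv2.absdiff(a,s).max(2)
for nm,im in (('before',a),('after',s)):
  m=(im.max(2)<75).astype(np.uint8); n,l,stt,c=cv2.connectedComponentsWithStats(m[195:290,250:380])
  for i in range(1,n):
    if stt[i,4]>12: print(nm,stt[i,:4]+[250,195,0,0],stt[i,4],np.round(c[i]+[250,195],1))
# bar in scene: black long blob
m=((s.max(2)<60)*255).astype(np.uint8); m[:, :230]=0; m[:,330:]=0; m[:195]=0; m[260:]=0
cs,_=cv2.findContours(m,0,2); k=max(cs,key=cv2.contourArea); print('bar rect',cv2.minAreaRect(k)); print('pred ends',proj('scene',pr(181,60,335)),proj('scene',pr(181,-60,335)))
E
```

```text
16.75 [558.1  93.4 417.9] [-0.      0.2613  0.9653 -0.    ] [ 0.   0.3 -0.1] 0.5988523182797549 [ 0.112  0.229  1.542  0.     1.371 -0.93 ]
[ 60.7  77.4 417.9]
bar top est [685.54710712  41.89247886 335.        ] pred [692.50203313  44.60027807 335.        ] scene pred [287.44102015 225.45109682]
(70, 97, 184) [344.53946152 235.89104886]
(70, 50, 227) [328.72067163 220.70163897]
(131, 50, 250) [317.9367106  235.00498178]
(131, -20, 180) [294.70156136 237.4862075 ]
before [265 212  49  26] 360 [289.6 225. ]
before [327 219   8  12] 34 [330.6 224.7]
before [300 238  16  10] 27 [307.5 242.4]
before [292 248  16  24] 164 [297.5 258.1]
before [307 249   8  29] 121 [310.  264.6]
before [321 251   3  27] 70 [321.9 263.6]
before [314 285   5   5] 16 [315.8 287.1]
after [265 212  49  26] 364 [289.1 224.8]
after [315 234   7  14] 67 [318.2 240.8]
after [292 248  14  24] 165 [297.2 258.5]
after [321 250   3  28] 73 [321.9 263.4]
after [306 253   9  26] 120 [309.8 265.7]
after [314 285   5   5] 16 [315.9 287.3]
bar rect ((288.288330078125, 225.48953247070312), (51.07750701904297, 8.955307960510254), 23.38521957397461)
pred ends [311.22956305 235.96014293] [264.47346966 215.31658522]
```

The catch bar is now upright (blob at scene (318,241), prediction for 1.5 rad is (316–318,235)), and the upright tab blob at (331,225) is gone. The lever bar is at (288.3,225.5) against a predicted (287.4,225.5).

```bash
python3 - <<'E'
from h import *
print(plan(pr(180,-35,400),Rz(-77.2)))
t=cv2.imread('pics/t0.png'); m=((t.max(2)<50)*255).astype(np.uint8); m[:125]=0;m[160:]=0;m[:,:302]=0;m[:,335:]=0
cs,_=cv2.findContours(m,0,2); k=max(cs,key=cv2.contourArea); print(cv2.boundingRect(k),cv2.minAreaRect(k)); print('pred right end',proj('top',pr(181,-60,335)),proj('top',pr(181,60,335)))
E
```

```text
[-5.464e-01 -3.800e-03  5.960e-02 -1.000e-04 -1.000e-04  5.232e-01]
(302, 132, 23, 12) ((312.2707824707031, 137.1747589111328), (6.798154830932617, 22.910316467285156), 74.47589111328125)
pred right end [323.10185698 133.22284195] [277.62216277 144.47051911]
```

>>> arm_command:
  targets:
    - [[-0.11, 0, 0, 0, 0, 0.09], [-0.22, 0, 0, 0, 0, 0.18], [-0.33, -0.002, 0, 0, 0, 0.27], [-0.44, -0.003, 0, 0, 0, 0.36], [-0.546, -0.004, 0, 0, 0, 0.45]]

```text
time_s: 17.35
eef_pos: [700.6, 9.9, 417.8]
tool_rot: [-0.0, 0.577, 0.817, -0.0]
wrist_force: [0.9, 0.7, -0.5]
grip_width: 0.602
```

>>> arm_command:
  targets:
    - [[0, 0, 0, 0, 0, 0.073], [0, 0, 0, 0, 0, 0.073], [0, 0, 0, 0, 0, 0.073]]

```text
time_s: 17.65
eef_pos: [699.2, 11.0, 417.9]
tool_rot: [-0.0, 0.62, 0.785, -0.0]
wrist_force: [0.3, 0.7, 0.1]
grip_width: 0.599
```

```bash
python3 - <<'E'
from h import *
o=st(); print(tp(o),plan(pr(181,-35,330),Rz(-77.2))); im,o=shot('wrist','w12')
m=((im.max(2)<70)*255).astype(np.uint8); cv2.imwrite('pics/w12c.png',im)
print(proj('wrist',pr(181,60,335),o),proj('wrist',pr(181,-35,335),o),proj('wrist',pr(181,-60,335),o))
# vertical profile across bar columns at image centre
for u in (60,120,180,240,316): print(u,[int(v) for v in im[::10,u].max(1)])
E
```

```text
17.65 [699.2  11.  417.9] [-2.000e-04  6.200e-01  7.846e-01 -1.000e-04] [0.3 0.7 0.1] 0.5993611158686751 [-0.028  0.449  1.222  0.     1.471 -0.261]
[180.  -34.3 417.9] [-2.50e-03  3.30e-03  2.93e-01 -3.00e-04 -2.00e-04  6.30e-03]
[320.01381922  68.47711825] [318.25057218 212.6114457 ] [317.84580252 245.48464656]
60 [167, 168, 168, 167, 169, 168, 169, 169, 173, 169, 172, 168, 168, 170, 172, 172, 174, 167, 173, 188, 170, 171, 170, 169, 171, 169, 170, 165, 169, 170, 171, 169, 171, 173, 173, 86, 31, 28, 30, 31]
120 [241, 216, 168, 171, 168, 170, 167, 171, 168, 168, 170, 172, 94, 209, 168, 170, 167, 172, 168, 167, 204, 167, 169, 169, 171, 171, 174, 169, 101, 94, 223, 30, 30, 30, 29, 29, 26, 27, 28, 27]
180 [168, 169, 160, 166, 172, 173, 173, 173, 171, 134, 167, 164, 132, 183, 123, 183, 164, 169, 170, 169, 169, 163, 168, 140, 127, 174, 172, 173, 138, 197, 28, 29, 40, 68, 66, 67, 42, 167, 171, 174]
240 [104, 101, 139, 172, 171, 176, 176, 173, 171, 157, 158, 169, 169, 170, 170, 170, 171, 172, 168, 171, 173, 172, 172, 173, 171, 98, 91, 93, 122, 27, 29, 28, 31, 28, 28, 29, 29, 25, 30, 28]
316 [170, 101, 101, 102, 102, 168, 170, 30, 30, 29, 30, 29, 33, 32, 31, 31, 32, 31, 30, 51, 51, 52, 51, 52, 52, 165, 167, 167, 169, 169, 172, 169, 170, 171, 169, 27, 29, 29, 29, 27]
```

View pics/w12c.png

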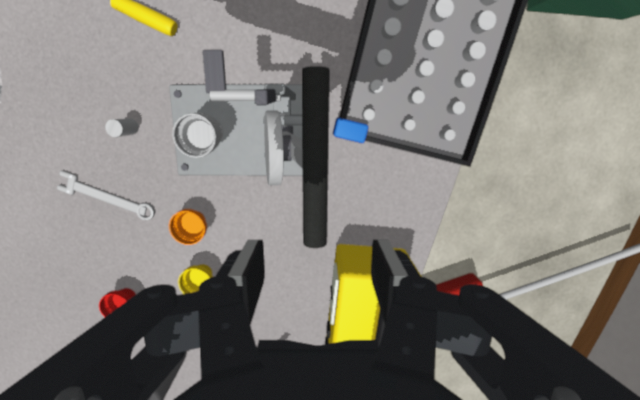

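Final allowed picture: the bar lies along column 316, rows 68–246, exactly as predicted and centred between the pads. The tab lies flat to the left at (214,70), the catch bar is upright at (265,97), and the stack is at (197,135). Descending to grip.

>>> arm_command:
  targets:
    - [[0, 0, 0.1, 0, 0, 0], [0, 0, 0.2, 0, 0, 0], [0, 0, 0.29, 0, 0, 0], [0, 0, 0.29, 0, 0, 0]]

```text
time_s: 18.1
eef_pos: [697.3, 11.4, 327.8]
tool_rot: [-0.002, 0.621, 0.784, -0.002]
wrist_force: [-0.8, 0.0, -0.1]
grip_width: 0.602
```

>>> arm_command:
  targets:
    - [[0, 0, 0, 0, 0, 0], [0, 0, 0, 0, 0, 0], [0, 0, 0, 0, 0, 0], [0, 0, 0, 0, 0, 0], [0, 0, 0, 0, 0, 0]]
  gripper: 0
  squeeze: 40

```text
time_s: 18.6
eef_pos: [699.2, 10.8, 333.3]
tool_rot: [0.0, 0.622, 0.783, 0.0]
wrist_force: [-8.7, -0.8, 6.8]
grip_width: 0.193
```

```bash
python3 - <<'E'
from h import *
o=st(); print(tp(o)); p=tp(o)
# bar arc in press frame, TCP offset from bar (kept, tool stays vertical)
f=lambda th:np.array([135-220*np.sin(th-.209),120+220*np.cos(th-.209)])
Rt=q2R(o['tool_rot'])
prev=None
for th in np.arange(0,1.81,.15).tolist()+[1.78]:
  d=f(th)-f(0); w=d[0]*X+np.array([0,0,d[1]]); s=Rt.T@w/300; print(round(th,2),np.round(f(th),1),np.round(s,3))
E
```

```text
18.6 [699.2  10.8 333.3] [4.000e-04 6.222e-01 7.829e-01 2.000e-04] [-8.7 -0.8  6.8] 0.19307847126935404 [-0.028  0.485  1.359 -0.     1.296 -0.256]
[180.  -34.4 333.3]
0.0 [180.6 335.2] [0. 0. 0.]
0.15 [148.  339.6] [ 0.    -0.109 -0.015]
0.3 [115.  339.1] [ 0.001 -0.219 -0.013]
0.45 [ 82.5 333.6] [ 0.001 -0.327  0.005]
0.6 [ 51.2 323.4] [ 0.002 -0.432  0.039]
0.75 [ 21.7 308.6] [ 0.002 -0.53   0.088]
0.9 [ -5.2 289.5] [ 0.003 -0.62   0.152]
1.05 [-29.  266.7] [ 0.003 -0.699  0.228]
1.2 [-49.  240.5] [ 0.004 -0.766  0.315]
1.35 [-65.  211.7] [ 0.004 -0.819  0.411]
1.5 [-76.4 180.8] [ 0.004 -0.857  0.514]
1.65 [-83.1 148.5] [ 0.004 -0.88   0.622]
1.8 [-85.  115.6] [ 0.004 -0.886  0.731]
1.78 [-85. 120.] [ 0.004 -0.886  0.717]
```

>>> arm_command:
  targets:
    - [[0, -0.03, -0.005, 0, 0, 0], [0, -0.07, -0.011, 0, 0, 0], [0, -0.109, -0.015, 0, 0, 0], [0.001, -0.15, -0.016, 0, 0, 0], [0.001, -0.15, -0.016, 0, 0, 0]]

```text
time_s: 19.1
eef_pos: [655.2, 0.7, 338.1]
tool_rot: [0.001, 0.622, 0.783, 0.001]
wrist_force: [3.2, 1.6, 6.2]
grip_width: 0.191
```

```bash
python3 - <<'E'
from h import *
o=st(); print(tp(o))
E
```

```text
19.1 [655.2   0.7 338.1] [0.0014 0.6224 0.7827 0.001 ] [3.2 1.6 6.2] 0.19063123496699444 [-0.045  0.412  1.467 -0.     1.26  -0.272]
[134.9 -34.6 338.1]
```

The lever is free. Following the arc.

>>> arm_command:
  targets:
    - [[0, -0.069, 0.003, 0, 0, 0], [0, -0.123, 0.012, 0, 0, 0], [0, -0.177, 0.021, 0, 0, 0], [0.001, -0.23, 0.037, 0, 0, 0], [0.001, -0.282, 0.055, 0, 0, 0]]

```text
time_s: 19.6
eef_pos: [573.1, -18.2, 320.7]
tool_rot: [0.001, 0.622, 0.783, 0.001]
wrist_force: [2.5, -1.8, 5.0]
grip_width: 0.19
```

>>> arm_command:
  targets:
    - [[0, -0.05, 0.023, 0, 0, 0], [0, -0.098, 0.049, 0, 0, 0], [0, -0.144, 0.08, 0, 0, 0], [0.001, -0.188, 0.113, 0, 0, 0], [0.001, -0.229, 0.15, 0, 0, 0]]

```text
time_s: 20.1
eef_pos: [506.2, -33.4, 275.5]
tool_rot: [0.002, 0.622, 0.783, 0.001]
wrist_force: [3.7, -1.6, 0.7]
grip_width: 0.193
```

```bash
python3 - <<'E'
from h import *
o=st(); print(tp(o))
E
```

```text
20.1 [506.2 -33.4 275.5] [1.500e-03 6.223e-01 7.828e-01 7.000e-04] [ 3.7 -1.6  0.7] 0.1929974828598453 [-0.125  0.243  1.88  -0.     1.016 -0.353]
[-18.  -34.8 275.5]
```

>>> arm_command:
  targets:
    - [[0, -0.038, 0.039, 0, 0, 0], [0, -0.073, 0.081, 0, 0, 0], [0, -0.105, 0.126, 0, 0, 0], [0.001, -0.133, 0.173, 0, 0, 0], [0.001, -0.158, 0.222, 0, 0, 0]]

```text
time_s: 20.6
eef_pos: [459.8, -44.0, 208.5]
tool_rot: [0.001, 0.622, 0.783, 0.0]
wrist_force: [3.5, -3.7, 3.7]
grip_width: 0.193
```

>>> arm_command:
  targets:
    - [[0, -0.021, 0.051, 0, 0, 0], [0, -0.038, 0.103, 0, 0, 0], [0, -0.051, 0.157, 0, 0, 0], [0, -0.061, 0.211, 0, 0, 0], [0, -0.061, 0.211, 0, 0, 0]]

```text
time_s: 21.1
eef_pos: [440.7, -48.3, 143.8]
tool_rot: [-0.0, 0.622, 0.783, -0.001]
wrist_force: [-6.7, -13.1, 5.3]
grip_width: 0.197
```

```bash
python3 - <<'E'
from h import *
o=st(); print(tp(o))
E
```

```text
21.1 [440.7 -48.3 143.8] [-4.000e-04  6.221e-01  7.829e-01 -9.000e-04] [ -6.7 -13.1   5.3] 0.19716288165335935 [-1.760e-01  3.440e-01  2.152e+00 -2.000e-03  6.470e-01 -4.030e-01]
[-85.2 -34.8 143.8]
```

>>> arm_command:
  targets:
    - [[0, 0, 0.03, 0, 0, 0], [0, 0, 0.055, 0, 0, 0], [0, 0, 0.075, 0, 0, 0], [0, 0, 0.075, 0, 0, 0]]
  squeeze: 90

```text
time_s: 21.5
eef_pos: [438.5, -48.5, 121.5]
tool_rot: [-0.002, 0.622, 0.783, -0.002]
wrist_force: [-20.8, -26.4, 7.8]
grip_width: 0.186
```

```bash
python3 - <<'E'
from h import *
o=st(); print(tp(o),np.round(o['torque'],2))
E
```

```text
21.5 [438.5 -48.5 121.5] [-0.0019  0.6218  0.7832 -0.0023] [-20.8 -26.4   7.8] 0.18590572185622878 [-0.177  0.384  2.172 -0.004  0.591 -0.403]
[-87.3 -34.6 121.5] [-3.84  2.38  0.22]
```

Side loads show a slight misalignment with the lever's plane. Easing the tool along those forces.

>>> arm_command:
  targets:
    - [[-0.004, -0.005, 0, 0, 0, 0], [-0.008, -0.01, 0, 0, 0, 0], [-0.008, -0.01, 0, 0, 0, 0]]

```text
time_s: 21.8
eef_pos: [438.4, -49.1, 122.5]
tool_rot: [-0.001, 0.623, 0.782, 0.0]
wrist_force: [-3.0, 22.3, 6.7]
grip_width: 0.18
```

```bash
python3 - <<'E'
from h import *
o=st(); F=np.array(o['wrist_force']);print(tp(o),np.round(o['torque'],2),F@X,F@Y,F[2])
E
```

```text
21.8 [438.4 -49.1 122.5] [-1.000e-03  6.227e-01  7.825e-01  3.000e-04] [-3.  22.3  6.7] 0.17986960895904983 [-0.182  0.381  2.175  0.003  0.588 -0.41 ]
[-87.5 -35.1 122.5] [ 3.66 -0.06  0.21] 1.9724704838798757 22.38531313933128 6.658253164677205
```

>>> arm_command:
  targets:
    - [[0.004, 0, 0.007, 0, 0, 0], [0.004, 0, 0.014, 0, 0, 0], [0.004, 0, 0.02, 0, 0, 0], [0.004, 0, 0.02, 0, 0, 0]]

```text
time_s: 22.2
eef_pos: [438.2, -49.0, 116.5]
tool_rot: [-0.001, 0.622, 0.783, -0.0]
wrist_force: [-8.0, 3.9, 8.5]
grip_width: 0.19
```

```bash
python3 - <<'E'
from h import *
o=st(); F=np.array(o['wrist_force']);print(tp(o),np.round(o['torque'],2),F@X,F@Y,F[2])
E
```

```text
22.2 [438.2 -49.  116.5] [-5.000e-04  6.222e-01  7.828e-01 -2.000e-04] [-8.   3.9  8.5] 0.18959559711081647 [-0.18   0.392  2.18   0.     0.571 -0.408]
[-87.7 -34.9 116.5] [0.84 0.17 0.17] -6.936237633081922 5.616836811131822 8.455248391454429
```

>>> arm_command:
  targets:
    - [[0, -0.002, 0.006, 0, 0, 0], [0, -0.002, 0.012, 0, 0, 0], [0, -0.002, 0.012, 0, 0, 0]]

```text
time_s: 22.5
eef_pos: [438.1, -49.4, 112.6]
tool_rot: [-0.0, 0.623, 0.783, -0.0]
wrist_force: [-3.7, -1.1, 4.6]
grip_width: 0.179
```

>>> arm_command:
  targets:
    - [[0, 0, 0.006, 0, 0, 0], [0, 0, 0.012, 0, 0, 0], [0, 0, 0.012, 0, 0, 0]]

```text
time_s: 22.8
eef_pos: [438.0, -49.3, 108.8]
tool_rot: [-0.0, 0.622, 0.783, -0.0]
wrist_force: [-5.6, -0.4, 3.6]
grip_width: 0.184
```

```bash
python3 - <<'E'
from h import *
o=st(); F=np.array(o['wrist_force']);print(tp(o),np.round(o['torque'],2),F@X,F@Y,F[2])
E
```

```text
22.8 [438.  -49.3 108.8] [-5.000e-04  6.225e-01  7.826e-01 -3.000e-04] [-5.6 -0.4  3.6] 0.1840476937203395 [-0.181  0.406  2.186 -0.     0.55  -0.408]
[-88.  -35.2 108.8] [-0.01  0.9  -0.41] -5.509078258331389 0.8256707546367207 3.606001742727609
```

Contact force isn't rising as expected. Measuring where the bar really is, from the wrist and scene images.

```bash
python3 - <<'E'
from h import *
o=get_obs(); im,_=shot('wrist','w13'); s,_=shot('scene','s13')
for r in range(0,300,20):
  row=im[r].max(1); d=np.where(row[250:390]<62)[0]+250
  print(r,(d.min(),d.max(),len(d)) if len(d) else None, end=' | ')
print()
for z in(100,110,115,120,125): print(z,proj('wrist',pr(-87,60,z),o),proj('wrist',pr(-96,20,z),o)[0]-proj('wrist',pr(-78,20,z),o)[0],proj('scene',pr(-87,60,z)),proj('scene',pr(-87,20,z)))
col=im[:,305:330].max(2); print([int(v) for v in col.mean(1)[::6]])
m=((s.max(2)<60)*255).astype(np.uint8); 
n,l,q,c=cv2.connectedComponentsWithStats(m[150:270,270:400])
for i in range(1,n):
  if q[i,4]>15: print(q[i,:4]+[270,150,0,0],q[i,4])
E
```

```text
0 None | 20 None | 40 (np.int64(292), np.int64(342), 51) | 60 (np.int64(293), np.int64(342), 50) | 80 (np.int64(293), np.int64(342), 50) | 100 (np.int64(294), np.int64(341), 48) | 120 (np.int64(294), np.int64(341), 48) | 140 (np.int64(294), np.int64(341), 48) | 160 (np.int64(295), np.int64(340), 46) | 180 (np.int64(295), np.int64(338), 44) | 200 (np.int64(296), np.int64(332), 37) | 220 (np.int64(296), np.int64(332), 37) | 240 (np.int64(296), np.int64(339), 44) | 260 (np.int64(268), np.int64(366), 72) | 280 (np.int64(256), np.int64(379), 115) | 
100 [319.91861467  42.44652746] -41.555210817794205 [353.71389283 203.85368828] [341.82623245 199.04368316]
110 [320.08660723  36.90964237] -44.67633130681634 [353.92494279 202.03503423] [341.95235281 197.20758078]
115 [320.18118887  33.79330412] -46.419425581085534 [354.03160528 201.11605437] [342.01608766 196.27986466]
120 [320.28406097  30.40461996] -48.30394081048257 [354.1390372  200.19054657] [342.08027883 195.34561315]
125 [320.39635926  26.70640374] -50.3477990369376 [354.24724701 199.25844003] [342.14493129 194.40475592]
[116, 115, 116, 115, 108, 35, 35, 36, 36, 36, 36, 36, 36, 36, 36, 36, 36, 36, 36, 36, 37, 36, 36, 36, 37, 36, 36, 36, 36, 36, 36, 36, 36, 37, 37, 36, 36, 36, 36, 36, 36, 36, 36, 36, 36, 36, 36, 35, 36, 36, 37, 59, 60, 59, 59, 59, 58, 163, 34, 34, 35, 35, 35, 35, 34, 35, 35]
[310 150  34  10] 259
[392 150   8   4] 20
[314 163  41  38] 543
[315 235   7  12] 54
```

The bar is at about z 121 while the TCP is at 108.8, so it has slid up in the pads. Raising the grip and trying a push.

>>> arm_command:
  targets:
    - [[0, 0, 0, 0, 0, 0], [0, 0, 0, 0, 0, 0], [0, 0, 0, 0, 0, 0]]
  squeeze: 120

```text
time_s: 23.2
eef_pos: [438.1, -49.3, 109.0]
tool_rot: [-0.0, 0.623, 0.783, -0.0]
wrist_force: [-5.4, -0.2, 3.7]
grip_width: 0.176
```

>>> arm_command:
  targets:
    - [[0, 0, 0.006, 0, 0, 0], [0, 0, 0.012, 0, 0, 0], [0, 0, 0.012, 0, 0, 0]]

```text
time_s: 23.5
eef_pos: [438.2, -49.4, 106.9]
tool_rot: [-0.0, 0.622, 0.783, -0.0]
wrist_force: [-19.3, 0.3, 59.0]
grip_width: 0.175
```

```bash
cat > bar.py <<'E'
from h import *
o=get_obs(); F=np.array(o['wrist_force']);print(o['time_s'],tp(o),o['grip_width'],np.round(o['torque'],2),np.round([F@X,F@Y,F[2]],1))
im=capture('wrist'); c=im[:,305:330].max(2).mean(1); r0=int(np.where(c<70)[0][0]); 
w=[]
for r in range(60,130,5):
  d=np.where(im[r].max(1)[250:390]<62)[0]; w.append(d.max()-d.min()+1)
print('end row',r0,'width60-130',np.mean(w))
for z in np.arange(105,131,5):
  ww=[proj('wrist',pr(-96,y,z),o)[0]-proj('wrist',pr(-78,y,z),o)[0] for y in(25,45)]
  print(z,np.round(proj('wrist',pr(-87,60,z+7),o)[1],1),np.round(ww,1),[round(proj('wrist',pr(-87,y,z),o)[1]) for y in(25,45)])
E
python3 bar.py
```

```text
23.5 [-87.8 -35.3 106.9] 0.17474503963695429 [ 0.11  2.72 -0.47] [-18.8   4.6  59. ]
end row 26 width60-130 49.214285714285715
105 34.2 [-44.1 -45.8] [131, 79]
110 30.8 [-45.8 -47.6] [132, 78]
115 27.2 [-47.6 -49.6] [133, 77]
120 23.2 [-49.6 -51.8] [134, 75]
125 18.8 [-51.8 -54.1] [135, 74]
130 14.0 [-54.1 -56.7] [136, 72]
```

The pad is now on the stack: bar at level height (about 117 ± 3), with 59 N of resistance. Checking that it holds steady.

>>> arm_command:
  targets:
    - [[0, 0, 0, 0, 0, 0], [0, 0, 0, 0, 0, 0], [0, 0, 0, 0, 0, 0], [0, 0, 0, 0, 0, 0], [0, 0, 0, 0, 0, 0]]

```text
time_s: 24.05
eef_pos: [438.1, -49.4, 106.9]
tool_rot: [0.0, 0.623, 0.783, -0.0]
wrist_force: [-16.8, 0.5, 57.5]
grip_width: 0.177
```

>>> arm_command:
  targets:
    - [[0, 0, 0, 0, 0, 0], [0, 0, 0, 0, 0, 0], [0, 0, 0, 0, 0, 0], [0, 0, 0, 0, 0, 0], [0, 0, 0, 0, 0, 0]]

```text
time_s: 24.55
eef_pos: [438.1, -49.4, 106.9]
tool_rot: [0.0, 0.622, 0.783, -0.0]
wrist_force: [-16.7, 1.6, 57.1]
grip_width: 0.175
```

```bash
python3 bar.py | head -2; python3 - <<'E'
from h import *
s,_=shot('scene','s14'); t,_=shot('top','t14')
# bystanders: change of masks outside the arm
a=cv2.imread('pics/s0.png'); 
for nm,c,r in(('orange',(287,200),14),('yellow',(258,188),14),('red',(268,152),14),('bottle',(224,145),25),('screwdr',(397,226),25),('jar',(408,260),16),('ring',(410,325),18),('can',(477,302),28),('wrench',(320,176),22),('socket',(345,199),8)):
  x,y=c; print(nm,round(float(cv2.absdiff(a,s)[y-r:y+r,x-r:x+r].mean()),1),end='; ')
m=((s.max(2)<75)*255).astype(np.uint8)[225:255,305:335]; print('\ncatch bar blob',cv2.boundingRect(m))
E
```

```text
24.55 [-87.9 -35.3 106.9] 0.17450068497682766 [ 0.18  2.69 -0.45] [-15.9   5.2  57.1]
end row 26 width60-130 49.214285714285715
orange 14.8; yellow 15.2; red 14.7; bottle 14.3; screwdr 50.3; jar 29.0; ring 16.7; can 19.5; wrench 64.1; socket 56.9; 
catch bar blob (6, 8, 24, 22)
```

```bash
python3 -c "
from rig import *
print(sign_off())"
```

```text
the job is handed in; nothing more can be done
None
```

I nested both steel cups in the base cup and let go, pushed the catch onto its stop, and pulled the lever down. I handed the job in at 24.6 s, still gripping the bar and pressing it onto the stack.

**Stack:** a picture taken after the second release showed three evenly stepped, concentric rims. Both cups met resistance 28 and 46 mm above their bench height, which are their home heights.

**Catch:** the tab was seen lying flat with the catch bar upright, about 1.5 rad, and the lever then moved freely.

**Lever:** downward force held at about 57 N for the last second. The bar measured about 117 ± 3 mm above the bench, against a nominal 120 when level.

**What disagreed or was weak:**
- **Slip:** the bar slid about 10 mm up in the pads during the pull. I raised the grip to 120 N before the final press.
- **Side loads:** they reached about 34 N near level and I eased them to about 16 N. Pressing the catch against its stop peaked at 37 N.
- **Other objects:** my final image comparison was inconclusive, because arm and shadow changes swamped it, worst at the wrench, socket and screwdriver. I saw no sign that anything else was touched.
- **Final picture:** I had used all 12 views, so the last checks of lever and catch are numbers only.

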